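Lower the ratchet clamp onto the plaster mould

TASK

Press down the thumb tab of the ratchet pawl until the pawl flips over and stays free of the teeth, then push the clamp lever down by its crossbar handle until its rubber foot rests on the plaster mould, and move away. Only press and push with the fingers: do not lift the lever, and leave the mould and the other things where they stand, with the pawl still flipped free.

Things in the scene. Friction and masses are not known exactly. Their poses are not given: they have to be found in the camera images.
- stand: Mould clamp fixed to the table: dark board 150 x 420 x 20 mm, origin at the centre of its underside, z up, y along it. In its plane x = 0: lever pivot at (0, 0, 0.150), axis along x, lever reaching to -y, toothed wheel of 65 mm radius; pawl pivot at (0, 0.074, 0.142), tab reaching to +y. A grey upright stands at x -0.044 to -0.020, y -0.03 to 0.10, up to z 0.17
- lever (a joint): Lever angle, rad: 0 = 60 degrees above level, growing as it goes down; at 1.047 it is level and its foot just rests on the mould. Starts at 0.08 to 0.55. Stiff pivot: it stays where it is left; 5 to 8 N at the handle moves it. With the pawl engaged the teeth (15 degrees apart) let it down by less than one tooth, then block it
- handle (a point): Centre of the lever's crossbar handle, a black rubber round bar 26 mm thick, 90 mm long, parallel to the stand's x, 190 mm from the lever pivot (about 0.31 m high at lever 0.08, 0.150 m at 1.047). Push it from above; it moves on an arc about the pivot. The lever's own bar is 20 mm thick
- foot (a point): Centre of the underside of the lever's round rubber foot (40 mm across), 110 mm from the pivot along the lever and 40 mm below the lever's centre line
- pawl (a joint): Pawl angle, rad: 0 engaged between the teeth, 0.70 fully free at its stop; at the start it may rest at up to 0.2 on a tooth's back. Flop-over pawl with a round steel weight (30 mm across) on top: it falls back to the teeth from below about 0.25, falls to the free stop by itself beyond about 0.35, and stays there. 1 to 3 N presses it
- tab (a point): Centre of the top of the pawl's thumb tab, a plain steel plate 50 mm (along the stand's x) x 34 x 6 mm on a narrow arm, 110 mm from the pawl pivot on the +y side. Engaged it is 0.186 m above the table and slopes up outwards at 22 degrees; pressed down it swings on an arc to 0.111 m when free, sloping down at 18 degrees
- mould_top (a point): Centre of the top face of the loose plaster mould, a cream block 100 x 90 x 90 mm, 0.9 kg, standing on the board under the lever; its top is 0.110 m above the table
- bowl: Bystander: small cream bowl 84 mm across, 45 mm high, origin at its underside
- cup: Bystander: clear plastic cup 72 mm across, 90 mm high, origin at its underside
- block: Bystander: small blue plastic block 50 x 22 x 30 mm high, origin at its underside
- roundel: Bystander: flat round clay-coloured disc 70 mm across, 12 mm thick, origin at its underside

How it is judged:
On the way, in this order (a step that is already met when the one before it is completed fails the run):
1. the pawl is pressed free of the teeth while the lever is still up (value of joint pawl above 0.6 rad and value of joint lever below 0.88 rad), for 0.2 s.
2. the lever is pushed down until its foot rests on the mould (value of joint lever above 1.01 rad and value of joint pawl above 0.5 rad), for 0.2 s.
At the end, for the whole second after the job is handed in: The lever is down (joint above 1.01 rad, foot within about 4 mm of the mould's top) and still, the pawl is flipped free (above 0.5 rad), and the mould stands within 20 mm of where it began (all of step 2 and velocity of joint lever below 0.05 rad/s and distance of mould_top from where it was at the start of the episode below 0.02 m and linear speed of mould below 0.02 m/s); the robot touches nothing.
It fails at once if the lever is lifted above its raised position (value of joint lever below 0 rad).
It fails at once if the mould is shifted or lifted by more than 25 mm (distance of mould_top from where it was at the start of the episode above 0.025 m).
It fails at once if a bystander is shifted or lifted by more than 30 mm (distance of any of bowl, cup, block, roundel from where it was at the start of the episode above 0.03 m).
It also fails if it takes over 51 s, if anything falls off the work surface, if the arm or the gripper's body presses on something with over 40 N, if the wrist force passes 120 N, or if a joint passes its speed limit or range.

ROBOT

A 7-joint arm with a two-finger parallel gripper is mounted at the origin on the work surface. World frame = base frame: x ahead of the robot, y to its left, z up, the work surface at z = 0. Lengths are in m, angles in rad, forces in N, time in s.
With the tool pointing down it reaches from about 0.4 to 0.875 m from the base axis. Payload 19.3 kg.
Tool frame: the origin (TCP) lies midway between the tips of the shut fingers; the grasp point (between the pads) lies 19 mm behind it (bot.grip_point_offset is the distance from the TCP to the grasp point, in m); z points along the fingers, y is the direction in which the jaws open and shut (so a half turn about z gives the same grasp; the last joint's range is limited). The gripper opens to 85 mm and grips with 20 to 120 N. Pads are 22 mm wide; open, the fingers measure 114 mm over their backs; the gripper's body (76 mm by 85 mm) begins 54 mm behind the grasp point. The pads swing forward as they close: fully open they stand 13 mm farther back than shut.
Start: joints at [-1.305, 0.521, -0.036, 1.599, 0.021, 1.021, -0.113], TCP at [0.206, 0.59, 0.231] pointing down, gripper open.
Joint ranges: [-2.91, 2.91], [-0.3, 2.13], [-1.5, 1.42], [0.17, 2.43], [-1.26, 4.41], [0.16, 1.93], [-2.52, 2.52]. Speed limits (rad/s): [1.89, 1.89, 2.39, 2.39, 3.01, 3.01, 3.01].

INTERFACE

Orientations are given as [roll, pitch, yaw] about the fixed x, y, z axes, in that order (R = Rz(yaw) Ry(pitch) Rx(roll)).
In Python, from workcell import bot, viewer, workorder gives the robot as it stands.
- The arm moves only by the tool move_arm, never from a script. Its argument "plan" is a list of rows, each a list of 6 numbers: the shift along the tool's x, y, z scaled (see below), then the turn, a rotation vector about the tool's x, y, z scaled (see below). A call has 1 to 5 rows; each row shifts and turns the commanded pose from where the row before left it, along the tool's axes as they then stand; what a row does not reach is not made up. The controller multiplies each number of a shift by 0.025 m and each number of a turn by pi rad. A row lasts 1/10 s, in which the tool goes at most 50 mm and 8.59 degrees, less where a joint would pass 70% of its speed; a pose out of reach is approached as far as the arm can. A call with a number of a shift or a turn outside -1 to 1 is refused whole. A call with a gripper value outside its range is refused whole. "claw" is the closure, from -1 (fully open) to 1 (shut), so that 0 is half open, set as the call begins (left out, the last holds). The fingers move at their own pace and stop on an object; "force" is the grip in N (left out, the last holds). Time passes only in rows, so rows that do not move let the fingers close. It gives the time, the measured TCP pose, the force and the opening at its end, in the units of the state.
- bot.observe(): the state, without advancing time (a new reading comes with each control period).
- viewer.grab_frame(name): name is "scene" or "side" or "wrist"; returns the picture (480x640x3 uint8, red, green, blue); there is no depth.
- viewer.camera_info(name): a dict with "K" (3x3 intrinsics, pixels), "R" (3x3) and "t" (3): a world point X has camera coordinates R X + t. Camera axes: x right, y down, z forward; pixel columns grow to the right and rows downward; lengths in m; the calibration is good to about 2 mm. The wrist camera is an equidistant fisheye: a pixel r from the principal point sees the ray r / f radians off the axis. A picture is of the moment at which its call begins: read the wrist's pose just before it. camera_info takes no time and is no camera call; for the wrist camera it gives the pose at the moment of the call.
- workorder.job_done(): hands the job in, once; it reports no verdict.
The state is a dict: "clock": time; "qpos": joint angles; "qd": joint speeds; "joint_efforts": joint torques, N m; "position": TCP position; "tool_rot": TCP orientation; "force": force on the tool from outside, world axes, zero at the start; "moment": the same for the moment, N m; "grip_width": finger opening in m.
Only numpy, scipy, OpenCV 4.12 (cv2) and the standard library are available. Lean on these libraries where they do the work, as an engineer would, in place of code of your own. Each camera call takes 0.05 s, during which the arm holds its last target.

## Working session

There is one attempt and no reset: what is moved stays moved. The work goes in short steps, Python scripts to look and compute and a tool call to move; the robot and the scene stay as the last step left them, time stands still between calls to the robot, and variables do not carry over. Pictures are saved under pics/ and viewed, and the job is handed in when it is done.

Besides the shell and the picture viewer there is one more tool, called after "Request:" by a JSON object that holds its "api" and its "payload", one argument or row to a line. move_arm: Moves the arm, as the interface text tells. Shifts and turns lie within -1 to 1; 1 stands for 0.025 m of shift or pi rad of turn. Its arguments: {"type":"object","properties":{"plan":{"type":"array","items":{"type":"array","items":{"type":"number"}}},"claw":{"type":"number"},"force":{"type":"number"}},"required":["plan"]}

```bash
mkdir -p pics
python3 - <<'E'
from workcell import bot, viewer
import cv2
print(bot.observe())
for n in("scene","side","wrist"):
    i=viewer.camera_info(n);print(n,i)
    cv2.imwrite(f"pics/{n}0.png",viewer.grab_frame(n)[:,:,::-1])
E
```

```text
{'clock': 0.0, 'qpos': array([-1.3052035 ,  0.52201059, -0.03633509,  1.59996421,  0.02120705,
        1.021099  , -0.11279471]), 'qd': array([ 4.86828302e-06, -2.26941933e-04, -1.71039234e-03, -1.66582858e-04,
        1.87340742e-03,  8.29272993e-04,  1.35814262e-03]), 'joint_efforts': array([-1.25390226e-03, -9.27109909e+01,  1.97912291e+00, -3.69929266e+01,
        1.78381690e-02,  8.03902483e-03, -1.94923011e-06]), 'position': array([0.20587525, 0.58978407, 0.23074346]), 'tool_rot': array([-3.14049961e+00,  7.93533763e-05,  2.80580475e+00]), 'force': array([-0.08294449,  0.22500325, -0.28358629]), 'moment': array([ 0.00430272, -0.00592316,  0.03456211]), 'grip_width': 0.08512381668972321}
scene {'K': array([[506.67913287,   0.        , 317.29833847],
       [  0.        , 506.67913287, 238.08607486],
       [  0.        ,   0.        ,   1.        ]]), 'R': array([[ 0.10759382,  0.99414112,  0.01034387],
       [ 0.81426122, -0.08214658, -0.57465695],
       [-0.57044039,  0.07025215, -0.81832902]]), 't': array([-0.07041147, -0.33718714,  1.36162694])}
side {'K': array([[462.39536984,   0.        , 314.06828514],
       [  0.        , 462.39536984, 242.23425314],
       [  0.        ,   0.        ,   1.        ]]), 'R': array([[-0.83457801, -0.55080399,  0.00972208],
       [-0.39841449,  0.5913015 , -0.7011622 ],
       [ 0.38045426, -0.58904797, -0.71293551]]), 't': array([0.472662  , 0.36897559, 0.61146876])}
wrist {'K': array([[371.64829954,   0.        , 317.70953721],
       [  0.        , 371.64829954, 237.98987265],
       [  0.        ,   0.        ,   1.        ]]), 'R': array([[ 0.33063784,  0.94375616, -0.0017099 ],
       [ 0.89712931, -0.31373899,  0.31100941],
       [ 0.29298059, -0.10436548, -0.95040529]]), 't': array([-0.62485494, -0.03965608,  0.38133168])}
```

View pics/scene0.png

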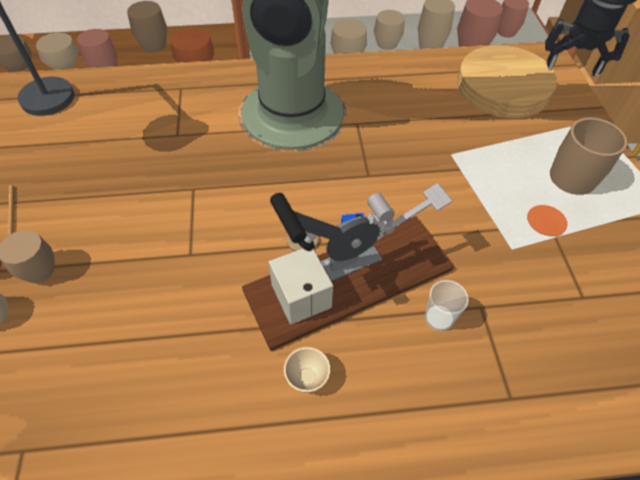

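View pics/side0.png

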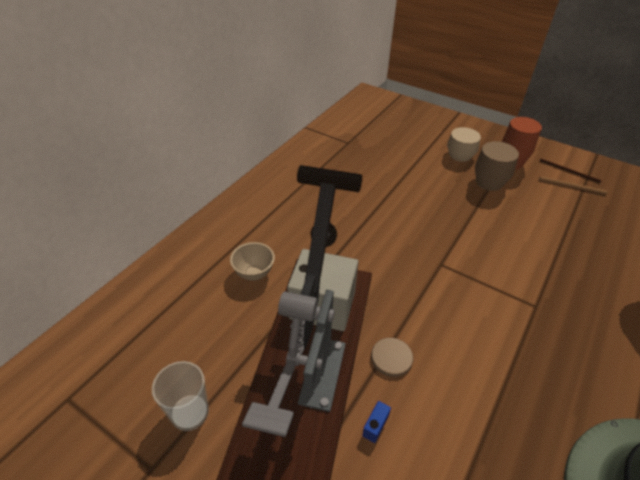

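View pics/wrist0.png

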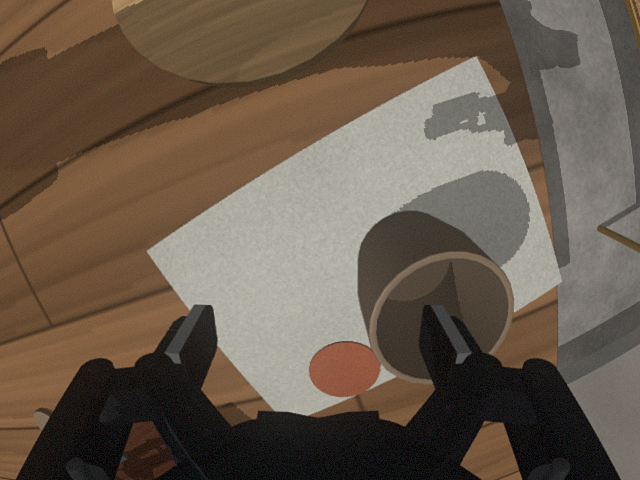

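Run:
```python
import cv2
a=cv2.imread("pics/scene0.png")[170:370,230:470];cv2.imwrite("pics/sc_z.png",cv2.resize(a,None,fx=3.3,fy=3,interpolation=cv2.INTER_CUBIC)[:600,:792])
a=cv2.imread("pics/side0.png")[150:480,200:460];cv2.imwrite("pics/sd_z.png",cv2.resize(a,None,fx=1.8,fy=1.8,interpolation=cv2.INTER_CUBIC))
```

```text
(no output)
```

View pics/sc_z.png

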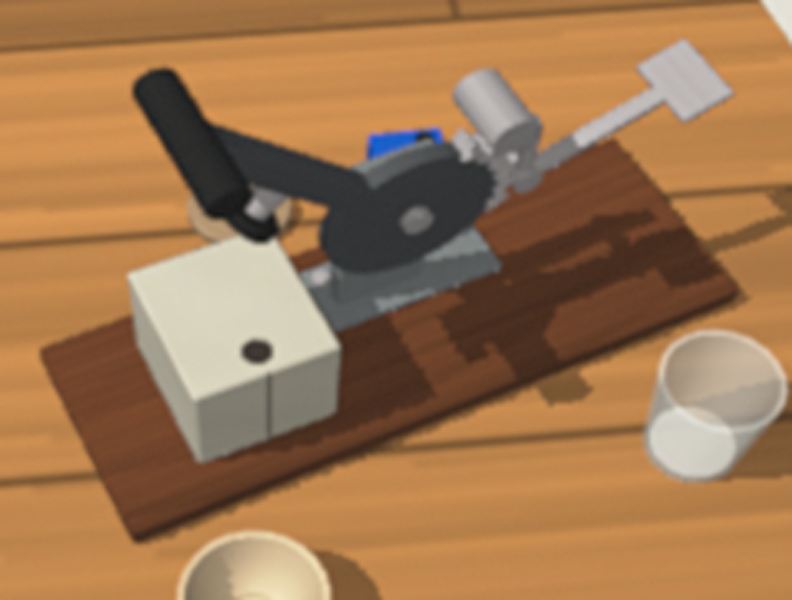

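View pics/sd_z.png

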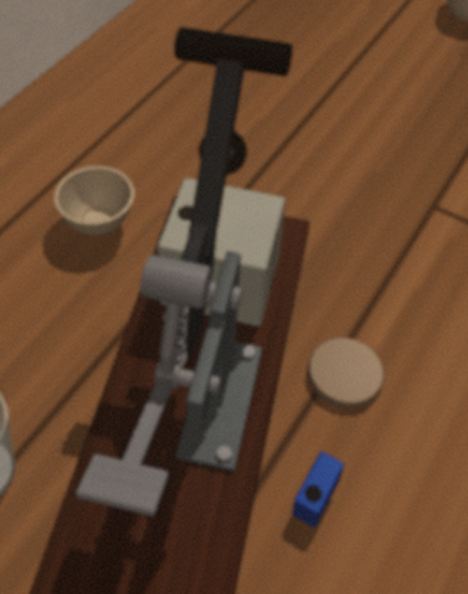

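```bash
cat > h.py <<'E'
import numpy as np
from scipy.optimize import least_squares
from workcell import bot, viewer
def cam(n): 
    i=viewer.camera_info(n); return i["K"],i["R"],i["t"]
def proj(c,X):
    K,R,t=c; p=(R@np.atleast_2d(X).T).T+t; p=p@K.T; return p[:,:2]/p[:,2:]
def toW(p,S): 
    c,s=np.cos(p[2]),np.sin(p[2]); S=np.atleast_2d(S)
    return np.c_[p[0]+c*S[:,0]-s*S[:,1],p[1]+s*S[:,0]+c*S[:,1],S[:,2]]
D=np.deg2rad
def tab(q,u=0,v=0):  # v along the arm outward
    a=D(23.6)-q; b=D(22)-q
    return [u,.074+.11*np.cos(a)+v*np.cos(b),.142+.11*np.sin(a)+v*np.sin(b)]
def handle(q,u=0):
    a=D(60)-q; return [u,-.19*np.cos(a),.15+.19*np.sin(a)]
E
cat > fit.py <<'E'
from h import *
cs,cd=cam("scene"),cam("side")
S=lambda x,y:(230+x/3.3,170+y/3); T=lambda x,y:(200+x/1.8,150+y/1.8)
so=np.array([S(42,352),S(135,533),S(740,290),S(612,142),S(638,70),S(687,121),S(733,92),S(683,40),S(155,80),S(227,203)])
do=np.array([T(308,222),T(168,470),T(88,457),T(78,498),T(155,513),T(178,45),T(290,58)])
def res(p):
    q,l=p[3:]
    A=[[-.075,-.21,.02],[.075,-.21,.02],[.075,.21,.02],[-.075,.21,.02]]
    tb=[tab(q,-.025,-.017),tab(q,.025,-.017),tab(q,.025,.017),tab(q,-.025,.017)]
    h=[handle(l,-.045),handle(l,.045)]
    a=proj(cs,toW(p,A+tb+h))-so
    b=proj(cd,toW(p,[A[0],tb[0],tb[1],tb[2],tb[3],h[1],h[0]]))-do
    return np.r_[a.ravel(),b.ravel()]
r=least_squares(res,[.55,.1,.4,.1,.3],loss="soft_l1")
p=r.x;print(p);print(res(p).reshape(-1,2).round(1).tolist())
print("tab",toW(p,tab(p[3])),toW(p,tab(.7)),"handle",toW(p,handle(p[4])),toW(p,handle(1.047)))
E
python3 fit.py
```

```text
[0.53026615 0.07910693 0.34592377 0.02795678 0.21603947]
[[-2.1, -2.4], [-1.5, -0.2], [-0.3, -1.1], [0.1, -2.8], [-2.0, -1.4], [-2.3, 0.0], [-0.7, -0.0], [-0.5, -0.9], [-0.9, 0.0], [0.7, 0.2], [-0.0, -0.6], [-1.3, 2.4], [1.5, -0.4], [-3.5, -1.0], [-2.3, 1.7], [-2.0, -0.3], [-1.4, 2.4]]
tab [[0.47059343 0.24467318 0.18320351]] [[0.46941525 0.24794215 0.11074534]] handle [[ 0.57368826 -0.04137084  0.29035536]] [[ 0.59468867 -0.09963797  0.15003753]]
```

Request:
{"api": "move_arm", "payload": {
  "plan": [
    [0,0,-1,0,0,0],
    [0,0,-1,0,0,0],
    [-0.5,-0.33,-0.8,0,0,0],
    [-0.96,-0.63,0,0,0,0],
    [-0.96,-0.63,0,0,0,0]
  ],
  "claw": 1
}}

```text
clock: 0.65
position: [0.2502, 0.5321, 0.3015]
tool_rot: [3.141, 0.0, 2.807]
force: [0.6, -0.2, -0.5]
grip_width: 0.0124
```

Request:
{"api": "move_arm", "payload": {
  "plan": [
    [-0.96,-0.63,0,0,0,0],
    [-0.96,-0.63,0,0,0,0],
    [-0.96,-0.63,0,0,0,0],
    [-0.96,-0.63,0,0,0,0],
    [-0.96,-0.63,0,0,0,0]
  ]
}}

```text
clock: 1.15
position: [0.3379, 0.4176, 0.3012]
tool_rot: [-3.141, -0.0, 2.806]
force: [0.3, 0.3, -0.6]
grip_width: -0.0002
```

Request:
{"api": "move_arm", "payload": {
  "plan": [
    [-0.96,-0.63,0,0,0,0],
    [-0.96,-0.63,0,0,0,0],
    [-0.96,-0.63,0,0,0,0],
    [-0.96,-0.63,0,0,0,0],
    [-0.96,-0.63,0,0,0,0]
  ]
}}

```text
clock: 1.65
position: [0.4252, 0.3038, 0.3012]
tool_rot: [-3.141, -0.0, 2.806]
force: [0.1, 0.2, 0.7]
grip_width: -0.0003
```

Request:
{"api": "move_arm", "payload": {
  "plan": [
    [-0.8,-0.5,0,0,0,0],
    [-0.8,-0.5,0.5,0,0,0],
    [-0.78,-0.5,0.8,0,0,0],
    [0,0,0.8,0,0,0],
    [0,0,0,0,0,0]
  ]
}}

```text
clock: 2.15
position: [0.4677, 0.2488, 0.2467]
tool_rot: [-3.138, -0.002, 2.805]
force: [-1.4, 0.6, 0.5]
grip_width: -0.0002
```

Run:
```python
from workcell import bot, viewer
import cv2
print(bot.observe()["position"])
for n,s in(("scene",(slice(130,330),slice(230,500))),("side",(slice(250,480),slice(180,450)))):
    a=viewer.grab_frame(n)[:,:,::-1][s]
    cv2.imwrite(f"pics/{n}1.png",cv2.resize(a,None,fx=2.6,fy=2.6,interpolation=cv2.INTER_CUBIC))
```

```text
[0.46768463 0.24878975 0.24673502]
```

View pics/scene1.png

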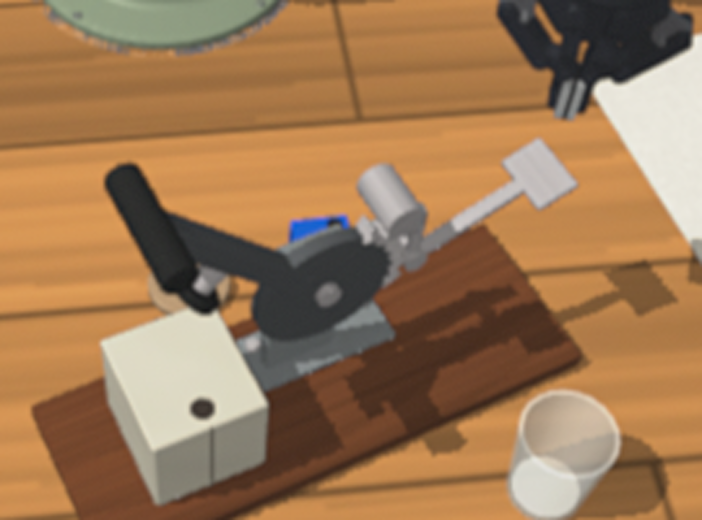

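View pics/side1.png

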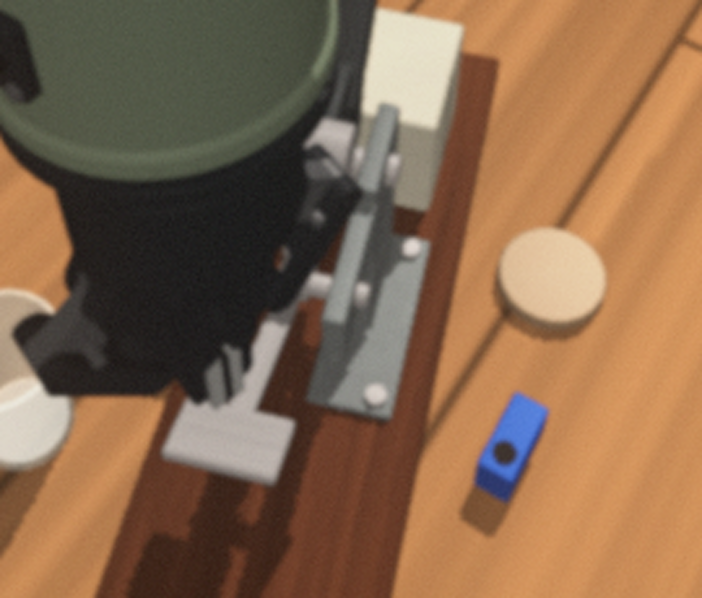

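Run:
```python
from h import *
X=[[.4677,.2488,.2467],[.4677,.2488,.185]]
for n,o in(("scene",(230,130)),("side",(180,250))): print(n,proj(cam(n),X),(proj(cam(n),X)-o)*2.6)
```

```text
scene [[445.19085502 172.10239159]
 [438.13430438 194.26507313]] [[559.49622305 109.46621812]
 [541.14919139 167.08919013]]
side [[262.26912558 397.47433883]
 [266.18564109 423.25976098]] [[213.89972651 383.43328095]
 [224.08266684 450.47537854]]
```

Request:
{"api": "move_arm", "payload": {
  "plan": [
    [0,0,0.8,0,0,0],
    [0,0,0.8,0,0,0],
    [0,0,0.5,0,0,0],
    [0,0,0.4,0,0,0],
    [0,0,0.3,0,0,0]
  ]
}}

```text
clock: 2.75
position: [0.4686, 0.2502, 0.1787]
tool_rot: [3.141, 0.0, 2.806]
force: [-0.0, 0.2, 0.5]
grip_width: -0.0001
```

Request:
{"api": "move_arm", "payload": {
  "plan": [
    [0,0,0.4,0,0,0],
    [0,0,0.4,0,0,0],
    [0,0,0.4,0,0,0],
    [0,0,0.4,0,0,0],
    [0,0,0.4,0,0,0]
  ]
}}

```text
clock: 3.25
position: [0.4685, 0.2498, 0.1279]
tool_rot: [-3.141, -0.0, 2.806]
force: [0.0, 0.3, 0.1]
grip_width: 0.0
```

Run:
```python
from workcell import bot, viewer
import cv2
for n,s in(("scene",(slice(130,330),slice(230,500))),("side",(slice(250,480),slice(180,450)))):
    a=viewer.grab_frame(n)[:,:,::-1][s]
    cv2.imwrite(f"pics/{n}2.png",cv2.resize(a,None,fx=2.6,fy=2.6,interpolation=cv2.INTER_CUBIC))
```

```text
(no output)
```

View pics/scene2.png

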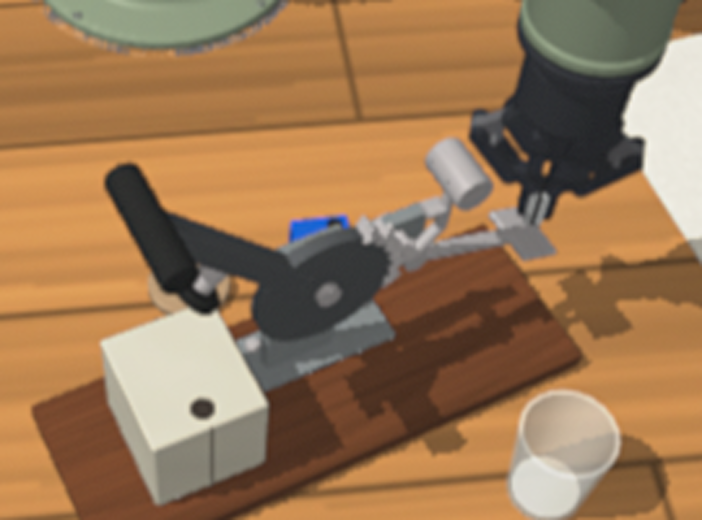

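View pics/side2.png

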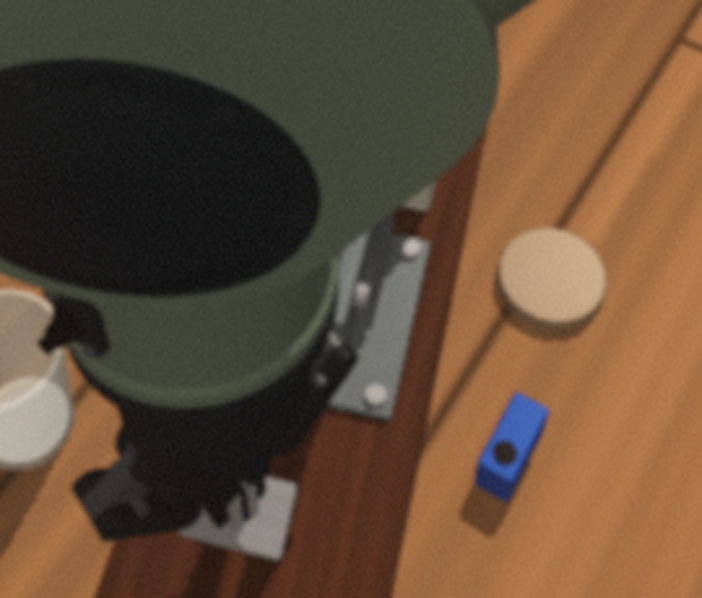

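Request:
{"api": "move_arm", "payload": {
  "plan": [
    [0.25,0.31,-0.5,0,0,0],
    [0.25,0.31,-0.9,0,0,0],
    [0,0,-1,0,0,0],
    [0,0,-1,0,0,0],
    [0,0,-1,0,0,0]
  ]
}}

```text
clock: 3.85
position: [0.4616, 0.2694, 0.2414]
tool_rot: [3.14, 0.001, 2.806]
force: [-0.1, -0.0, -1.1]
grip_width: 0.0001
```

Request:
{"api": "move_arm", "payload": {
  "plan": [
    [0,0,-1,0,0,0],
    [0,0,-1,0,0,0],
    [0,0,-1,0,0,0],
    [0,0,-1,0,0,0],
    [0,0,-0.4,0,0,0]
  ]
}}

```text
clock: 4.35
position: [0.4619, 0.2694, 0.3525]
tool_rot: [3.138, 0.002, 2.806]
force: [0.2, 0.6, -0.1]
grip_width: 0.0002
```

Run:
```python
from h import *
import cv2
print(bot.observe()["position"])
p=[0.53026615,0.07910693,0.34592377]
for q in(.45,.6,.7): print(q,(proj(cam("scene"),toW(p,tab(q)))-(230,130))*2.6)
for n,s in(("scene",(slice(130,330),slice(230,500))),("side",(slice(250,480),slice(180,450)))):
    a=viewer.grab_frame(n)[:,:,::-1][s]
    cv2.imwrite(f"pics/{n}3.png",cv2.resize(a,None,fx=2.6,fy=2.6,interpolation=cv2.INTER_CUBIC))
```

```text
[0.4619435  0.26938326 0.3524995 ]
0.45 [[532.72696938 207.10019905]]
0.6 [[526.4296116  221.14443197]]
0.7 [[520.91048989 230.72620681]]
```

View pics/scene3.png

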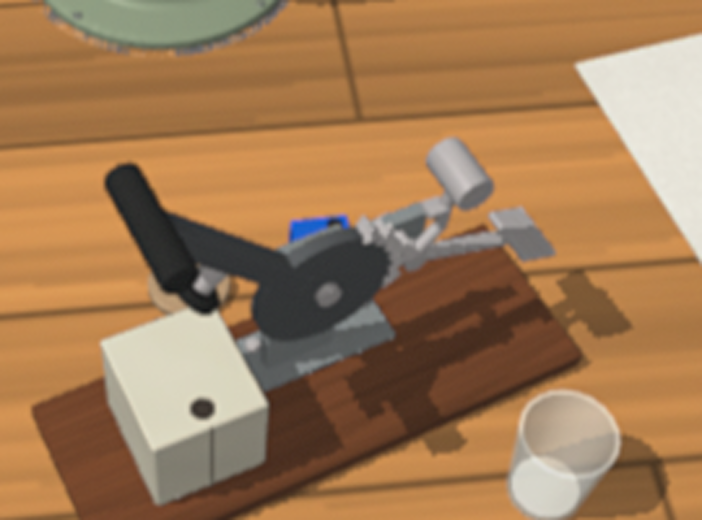

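Request:
{"api": "move_arm", "payload": {
  "plan": [
    [-0.75,-0.93,-0.2,0,0,0],
    [-0.75,-0.93,-0.2,0,0,0],
    [-0.75,-0.93,0,0,0,0],
    [-0.75,-0.93,0,0,0,0],
    [-0.75,-0.93,0,0,0,0]
  ]
}}

```text
clock: 4.95
position: [0.5118, 0.1269, 0.3581]
tool_rot: [-3.141, -0.001, 2.806]
force: [0.3, 0.3, 0.0]
grip_width: 0.0001
```

Request:
{"api": "move_arm", "payload": {
  "plan": [
    [-0.75,-0.93,0,0,0,0],
    [-0.75,-0.93,0,0,0,0],
    [-0.75,-0.93,0,0,0,0],
    [-0.75,-0.93,0,0,0,0],
    [-0.75,-0.93,0,0,0,0]
  ]
}}

```text
clock: 5.45
position: [0.5621, -0.0137, 0.358]
tool_rot: [-3.141, -0.001, 2.806]
force: [-0.1, -0.4, 0.6]
grip_width: -0.0002
```

Request:
{"api": "move_arm", "payload": {
  "plan": [
    [-0.75,-0.93,0,0,0,0],
    [0,0,0,0,0,0]
  ]
}}

```text
clock: 5.65
position: [0.5724, -0.0446, 0.3578]
tool_rot: [-3.14, -0.001, 2.801]
force: [-1.2, 0.0, -0.3]
grip_width: 0.0003
```

Run:
```python
from h import *
import cv2
P=bot.observe()["position"];print(P)
for n,(y,x) in(("scene",(130,230)),("side",(120,200))):
    a=viewer.grab_frame(n)[:,:,::-1][y:y+230,x:x+270]
    a=cv2.resize(a,None,fx=2.6,fy=2.6,interpolation=cv2.INTER_CUBIC)
    print((proj(cam(n),[P,[P[0],P[1],.303]])-(x,y))*2.6)
    cv2.imwrite(f"pics/{n}4.png",a)
```

```text
[ 0.5723598  -0.04461827  0.3578108 ]
[[138.7849253  150.76438544]
 [142.8775086  211.13894277]]
[[342.70679773  44.83595601]
 [338.88622803 133.76640648]]
```

View pics/scene4.png

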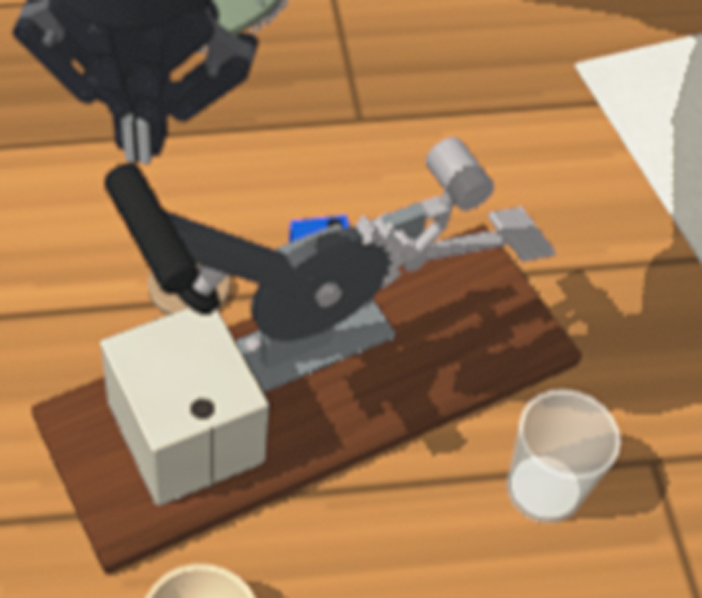

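View pics/side4.png

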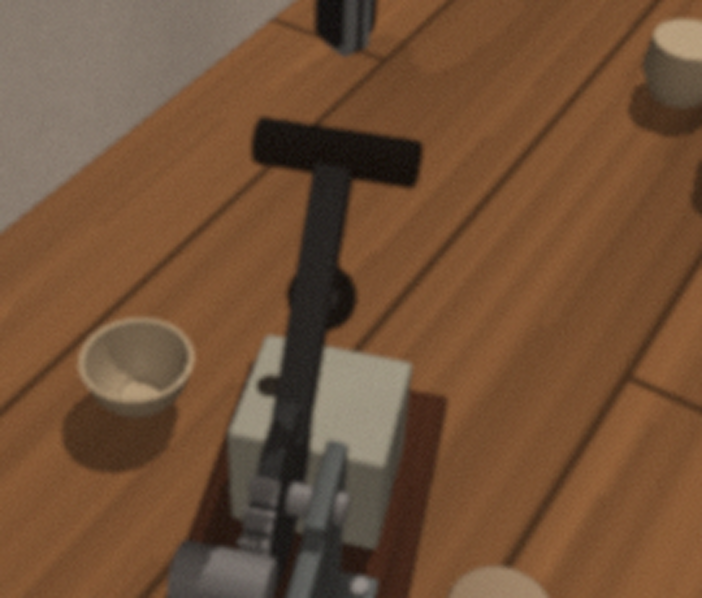

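Run:
```python
from h import *
from scipy.spatial.transform import Rotation as Ro
o=bot.observe();P=o["position"];R=Ro.from_euler("xyz",o["tool_rot"]).as_matrix()
p=[0.53026615,0.07910693,0.34592377]
pts=[P]
for l,dz in[(.216,.028),(.216,.013)]+[(l,.013) for l in np.linspace(.216,1.047,16)[1:]]+[(1.047,.010)]:
    h=handle(l); h[1]+=.004; h[2]+=dz; pts.append(toW(p,h)[0])
pts=np.array(pts)
print(np.c_[(np.diff(pts,axis=0)@R/.025).round(2),pts[1:].round(3)])
```

```text
[[ 0.03   0.13   1.58   0.572 -0.038  0.318]
 [-0.     0.     0.6    0.572 -0.038  0.303]
 [-0.19  -0.23   0.29   0.575 -0.045  0.296]
 [-0.18  -0.22   0.31   0.577 -0.051  0.288]
 [-0.17  -0.21   0.32   0.58  -0.058  0.28 ]
 [-0.16  -0.19   0.34   0.582 -0.064  0.272]
 [-0.15  -0.18   0.35   0.584 -0.069  0.263]
 [-0.13  -0.16   0.36   0.585 -0.074  0.254]
 [-0.12  -0.15   0.38   0.587 -0.079  0.245]
 [-0.11  -0.13   0.39   0.589 -0.083  0.235]
 [-0.09  -0.11   0.39   0.59  -0.086  0.225]
 [-0.08  -0.1    0.4    0.591 -0.089  0.215]
 [-0.07  -0.08   0.41   0.592 -0.091  0.205]
 [-0.05  -0.06   0.41   0.592 -0.093  0.194]
 [-0.04  -0.04   0.42   0.593 -0.095  0.184]
 [-0.02  -0.03   0.42   0.593 -0.096  0.174]
 [-0.01  -0.01   0.42   0.593 -0.096  0.163]
 [-0.     0.     0.12   0.593 -0.096  0.16 ]]
```

Request:
{"api": "move_arm", "payload": {
  "plan": [
    [0.03,0.13,0.8,0,0,0],
    [0,0,0.78,0,0,0],
    [0,0,0.6,0,0,0],
    [-0.19,-0.23,0.29,0,0,0],
    [-0.18,-0.22,0.31,0,0,0]
  ]
}}

```text
clock: 6.25
position: [0.5777, -0.0501, 0.289]
tool_rot: [3.141, -0.0, 2.808]
force: [-1.9, 3.7, 5.3]
grip_width: 0.0003
```

Request:
{"api": "move_arm", "payload": {
  "plan": [
    [-0.17,-0.21,0.32,0,0,0],
    [-0.16,-0.19,0.34,0,0,0]
  ]
}}

```text
clock: 6.45
position: [0.5826, -0.0638, 0.2727]
tool_rot: [3.141, 0.001, 2.806]
force: [-0.0, -0.4, 5.8]
grip_width: -0.0005
```

Run:
```python
from h import *
import cv2
print(bot.observe()["force"],bot.observe()["position"])
b=[]
for n,(y,x) in(("scene",(130,230)),("side",(120,200))):
    a=viewer.grab_frame(n)[:,:,::-1][y:y+230,x:x+200]
    b.append(cv2.resize(a,None,fx=2,fy=2,interpolation=cv2.INTER_CUBIC))
cv2.imwrite(f"pics/b5.png",np.hstack(b))
```

```text
[-0.04759832 -0.39390018  5.82306872] [ 0.58264711 -0.06381772  0.27266401]
```

View pics/b5.png

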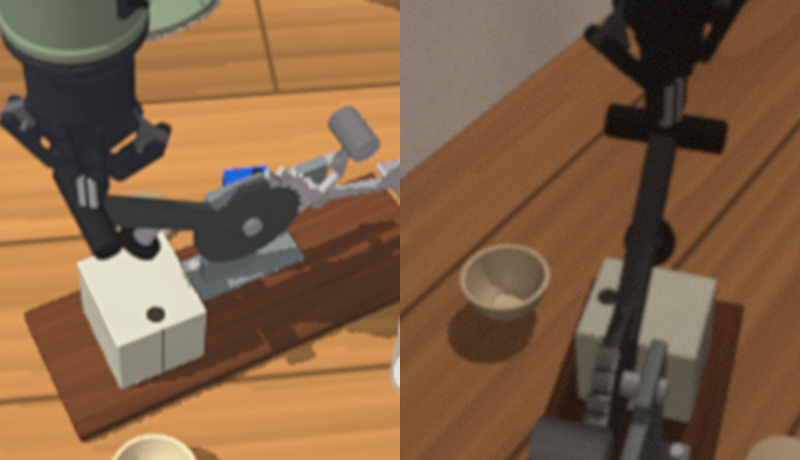

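The lever is moving with the fingers on top of the bar, and the pawl is still flipped free (its weight is at about (353,130) in the left half). I'll carry on along the arc.

Request:
{"api": "move_arm", "payload": {
  "plan": [
    [-0.15,-0.18,0.35,0,0,0],
    [-0.13,-0.16,0.36,0,0,0],
    [-0.12,-0.15,0.38,0,0,0],
    [-0.11,-0.13,0.39,0,0,0]
  ]
}}

```text
clock: 6.95
position: [0.5898, -0.0842, 0.2366]
tool_rot: [-3.14, 0.003, 2.804]
force: [1.6, -6.2, 8.8]
grip_width: 0.0
```

Request:
{"api": "move_arm", "payload": {
  "plan": [
    [-0.09,-0.11,0.39,0,0,0],
    [-0.08,-0.1,0.4,0,0,0],
    [-0.07,-0.08,0.41,0,0,0],
    [-0.05,-0.06,0.41,0,0,0]
  ]
}}

```text
clock: 7.35
position: [0.5936, -0.0944, 0.1959]
tool_rot: [-3.141, 0.002, 2.805]
force: [0.9, -5.4, 5.4]
grip_width: 0.0001
```

Request:
{"api": "move_arm", "payload": {
  "plan": [
    [-0.04,-0.04,0.3,0,0,0],
    [-0.02,-0.03,0.3,0,0,0],
    [-0.01,-0.02,0.2,0,0,0]
  ]
}}

```text
clock: 7.65
position: [0.5944, -0.0967, 0.1757]
tool_rot: [-3.141, 0.002, 2.805]
force: [0.3, -4.6, 5.9]
grip_width: -0.0001
```

Request:
{"api": "move_arm", "payload": {
  "plan": [
    [0,0,0.16,0,0,0],
    [0,0,0.16,0,0,0],
    [0,0,0.12,0,0,0]
  ]
}}

```text
clock: 7.95
position: [0.5943, -0.0966, 0.1648]
tool_rot: [-3.141, 0.002, 2.805]
force: [0.7, -3.4, 4.8]
grip_width: -0.0001
```

Request:
{"api": "move_arm", "payload": {
  "plan": [
    [0,0,0.06,0,0,0],
    [0,0,0.0,0,0,0]
  ]
}}

```text
clock: 8.15
position: [0.5941, -0.0961, 0.1632]
tool_rot: [-3.141, 0.001, 2.805]
force: [0.3, -0.6, 1.9]
grip_width: 0.0
```

Request:
{"api": "move_arm", "payload": {
  "plan": [
    [0,0,0.06,0,0,0],
    [0,0,0.06,0,0,0]
  ]
}}

```text
clock: 8.35
position: [0.5944, -0.0962, 0.1621]
tool_rot: [3.141, 0.002, 2.805]
force: [-16.3, -0.1, 54.3]
grip_width: -0.0
```

Run:
```python
from h import *
import cv2
print(bot.observe()["force"],bot.observe()["position"])
b=[]
for n,(y,x) in(("scene",(130,230)),("side",(120,200))):
    a=viewer.grab_frame(n)[:,:,::-1][y:y+230,x:x+200]
    b.append(cv2.resize(a,None,fx=2,fy=2,interpolation=cv2.INTER_CUBIC))
cv2.imwrite(f"pics/b6.png",np.hstack(b))
```

```text
[-16.33597474  -0.13446075  54.31701481] [ 0.59436343 -0.09616681  0.16214207]
```

View pics/b6.png

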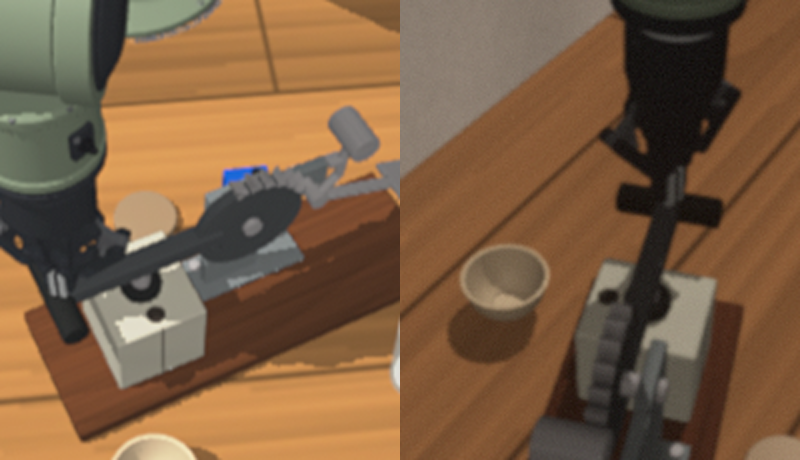

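The foot is seated on the mould, with the force rising to 54 N at handle level. I'll back straight up.

Request:
{"api": "move_arm", "payload": {
  "plan": [
    [0,0,-0.08,0,0,0],
    [0,0,-0.2,0,0,0],
    [0,0,-0.6,0,0,0],
    [0,0,-1,0,0,0],
    [0,0,-1,0,0,0]
  ]
}}

```text
clock: 8.95
position: [0.5935, -0.0952, 0.2326]
tool_rot: [-3.141, -0.001, 2.806]
force: [0.5, -1.1, 0.3]
grip_width: 0.0003
```

Request:
{"api": "move_arm", "payload": {
  "plan": [
    [0,0,-1,0,0,0],
    [0,0,-1,0,0,0],
    [0.5,-0.5,-1,0,0,0],
    [0.7,-0.7,-0.5,0,0,0],
    [0,0,0,0,0,0]
  ]
}}

```text
clock: 9.45
position: [0.5542, -0.1156, 0.3217]
tool_rot: [3.141, 0.002, 2.804]
force: [1.2, -1.3, 1.2]
grip_width: 0.0002
```

Run:
```python
from h import *
import cv2
print(bot.observe()["force"],bot.observe()["position"])
p=[0.53026615,0.07910693,0.34592377]
for l in (1.047,1.0,.95):print(l,[((proj(cam(n),toW(p,[handle(l,-.045),handle(l,.045)]))-o)*2+s).round(0).tolist() for n,o,s in(("scene",(230,130),(0,0)),("side",(200,120),(400,0)))])
b=[]
for n,(y,x) in(("scene",(130,230)),("side",(120,200))):
    a=viewer.grab_frame(n)[:,:,::-1][y:y+230,x:x+200]
    b.append(cv2.resize(a,None,fx=2,fy=2,interpolation=cv2.INTER_CUBIC))
cv2.imwrite(f"pics/b7.png",np.hstack(b))
```

```text
[ 1.23099667 -1.33018472  1.23064752] [ 0.55418156 -0.11563972  0.32170253]
1.047 [[[38.0, 256.0], [76.0, 335.0]], [[718.0, 216.0], [615.0, 198.0]]]
1.0 [[[37.0, 250.0], [76.0, 330.0]], [[719.0, 208.0], [615.0, 191.0]]]
0.95 [[[37.0, 244.0], [76.0, 324.0]], [[720.0, 201.0], [615.0, 183.0]]]
```

View pics/b7.png

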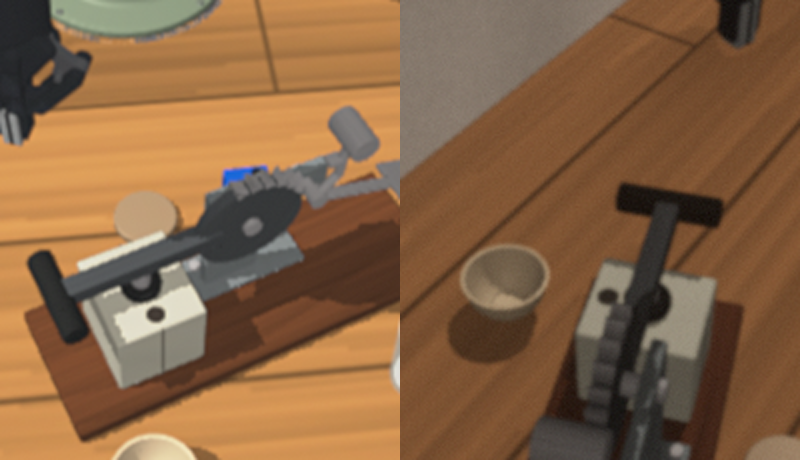

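```bash
python3 -c "
from workcell import workorder; print(workorder.job_done())"
```

```text
the job is handed in; nothing more can be done
None
```

I pressed the pawl's tab down until the pawl flipped free. Then I pushed the lever down by its crossbar until the foot rested on the mould, backed the arm away and handed the job in at about 9.6 s of the 51 s. No verdict was reported.

- **Pawl:** after I let go, the tab's position in the scene camera matched about 0.7 rad, its free stop. The later pictures show the pawl still flipped.
- **Lever:** after I backed off, the handle ends lay within about 5 pixels (in a 2x enlarged picture) of where a level lever (1.047 rad) should put them. That is too coarse to confirm 1.01 rad by itself. The wrist force jumped from about 2 N to 54 N with the fingers at that height, which shows the foot was seated.
- **Mould and other things:** the mould and the bowl look unmoved by eye in the last pictures. I checked the cup, block and roundel less closely, and measured none of them.
- **Arm at hand-in:** it was well clear of everything, and the force readings were near zero (1 to 2 N).
- **Disagreements:** the stand-fit residuals were up to about 3.5 pixels. The 54 N push came from fingertips on the handle; the wrist limit is 120 N.

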